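Lock the fingerprint reader onto its keyhole desk mount

ROBOT

A 6-joint arm with a two-finger parallel gripper is mounted at the origin on the work surface. World frame = base frame: x ahead of the robot, y to its left, z up, the work surface at z = 0. Lengths are in m, angles in rad, forces in N, time in s.
With the tool pointing down it reaches from about 0.3 to 0.875 m from the base axis. Payload 6.4 kg.
Tool frame: the origin (TCP) lies between the finger pads; the fingertips stand 22 mm ahead of it and the grasp point (between the pads) lies 3 mm ahead of it; z points along the fingers, y is the line along which they close (so a half turn about z gives the same grasp; the last joint's range is limited). The gripper opens to 85 mm and grips with 20 to 120 N. Pads are 22 mm wide; open, the fingers measure 114 mm over their backs; the gripper's body (76 mm by 85 mm) begins 54 mm behind the grasp point. The pads swing forward as they close: fully open they stand 13 mm farther back than shut.
Start: joints at [-1.541, 0.181, 1.607, -0, 1.354, -0.206], TCP at [0.134, -0.559, 0.253] pointing down, gripper open.
Joint ranges: [-2.99, 2.99], [-0.89, 2.07], [0.3, 2.58], [-1.14, 4.28], [0, 2.63], [-3.12, 3.12]. Speed limits (rad/s): [2.57, 2.57, 3.01, 3.14, 3.14, 3.14].

INTERFACE

Orientations are given as a unit quaternion [w, x, y, z].
In Python, from bench import ctrl, imaging, workorder gives the robot as it stands.
- The arm moves only by the shell command python3 -m pendant 'ROWS' [OPENING]. ROWS is JSON, a list of rows, each a list of 4 numbers: the shift along the tool's x, y, z in cm, then the turn about the tool's z in degrees. In form: [[dx, dy, dz, roll], ...]. A call has 1 to 12 rows; each row is the pose to reach, as a shift and turn from the pose commanded when the call began, along the tool's axes at that moment; what a row does not reach only later rows make up. A row lasts 1/12 s, in which the tool goes at most 41.7 mm and 7.16 degrees, less where a joint would pass 70% of its speed; a pose out of reach is approached as far as the arm can. A call with a gripper value outside its range is refused whole. OPENING is the opening, from 0 (shut) to 1 (fully open), set as the call begins (- or left out, the last holds). The fingers move at their own pace and stop on an object; the grip force is fixed at half the most. Time passes only in rows, so rows that repeat a pose let the fingers close. It gives the time, the measured TCP pose, the force, the opening and the grip force at its end, in the units of the state.
- ctrl.get_obs(): the state, without advancing time (a new reading comes with each control period).
- imaging.camera(name): name is "scene" or "top"; returns the picture (420x560x3 uint8, red, green, blue); there is no depth.
- imaging.camera_info(name): a dict with "K" (3x3 intrinsics, pixels), "T" (4x4, takes a point from camera to world coordinates). Camera axes: x right, y up, looking along -z (the intrinsics and any distortion apply to the point x, -y, -z); pixel columns grow to the right and rows downward; lengths in m; the calibration is good to about 2 mm. A picture is of the moment at which its call begins. camera_info takes no time and is no camera call.
- workorder.hand_in(): hands the job in; it is judged then, once.
The state is a dict: "time_s": time; "q": joint angles; "dq": joint speeds; "joint_efforts": joint torques, N m; "eef_pos": TCP position; "eef_rot": TCP orientation; "wrist_force": force on the tool from outside, world axes, zero at the start; "torque": the same for the moment, N m; "opening": opening from 0.0 (shut) to 1.0 (fully open); "grasp_force": force on a finger pad.
Only numpy, scipy, OpenCV 4.12 (cv2) and the standard library are available. Lean on these libraries where they do the work, as an engineer would, in place of code of your own. Each camera call takes 0.05 s, during which the arm holds its last target. There are 200 camera calls.

TASK

Pick up the fingerprint reader, lower its keyhole plate gently over the two screw heads on the desk mount, with the reader's front facing the same way as the mount's front, then slide it along the mount away from the catch until the spring catch clicks up behind the plate, and let go. Work gently by feel, never knocking or pushing on the mount with more than 45 N, do not work the catch with the gripper, and leave the other things on the counter where they are.

Things in the scene. Friction and masses are not known exactly. Their poses are not given: they have to be found in the camera images.
- reader: Fingerprint reader on a flat dark steel keyhole plate, one piece, about 0.4 kg. Origin: centre of the plate's underside; z up, y along the plate, front faces -x. Plate 60 (x) x 164 (y) x 5 mm. On its middle the housing, 46 (x) x 72 (y) x 40 mm tall (top 45 mm above the underside), silver with black top and glass window; grip it across x. Yaw at the start within 0.4 rad of the base's.
- mount: Black desk mount fixed to the counter, 80 (x) x 236 (y) mm. Origin: centre of its underside; z up, y along it, front faces -x; yaw within 0.32 rad of the base's. Along its top a bare metal bar, 32 mm wide, 200 mm long, carries two upright screws and the catch. The bar is clamped firmly (holds against 60 N) but shifted along y by an unreported d, -14 to +14 mm: find it by feel or by eye.
- catch (a joint): Spring catch: steel block 22 (x) x 9 (y) mm, 4 mm above the bar near its -y end (mount frame y from d - 92.5 to d - 83.5 mm). Value: how far it is pressed down in m; 0 = up, 0.004 = plate lying on it. Pushes up with 1.2 to 1.8 N. When the plate is fully home its -y end has passed the catch by 1.5 mm and the catch springs up behind it.
- window (a point): Point at the middle of the front face of the reader's housing, 23 mm ahead (-x) of the reader's axis and 25 mm above the plate's underside; it moves with the reader and shows which way it faces.
- stamp: Bystander: rubber stamp with a wooden knob handle, 50 x 32 mm foot, 82 mm tall, origin under its centre.
- inkpad: Bystander: flat stamp ink pad, 60 x 85 x 14 mm, origin under its centre.
- phone: Bystander: mobile phone, 74 x 152 x 9 mm, lying flat, origin under its centre.
- signpad: Bystander: signature pad, 140 x 200 x 12 mm, origin under its centre.
- stapler: Bystander: black stapler, 135 mm long, 45 mm tall, origin under its centre.
- gel: Bystander: hand gel bottle, 56 mm across, 150 mm tall, origin under its centre.
- pens: Bystander: empty dark pen cup, 76 mm across, 95 mm tall, origin under its centre.
- driver: Bystander: screwdriver lying on the counter, 170 mm long, origin at its underside.
- keyhole (a point): Centre of the +y keyhole mouth, on the plate's underside (reader frame x 0, y +65 mm); the other mouth is at y -55 mm. Both keyholes are open through the plate beyond the housing's ends: an 17 mm square mouth, corners bevelled, with a 9.5 mm wide slot running from it towards -y, ending at y +46 and -74 mm.
- track (a point): Point on the mount's middle at the height of the bar's top, 30 mm above the mount's origin (the plate rests there; side rails are 3 mm lower). The plate drops over the screw heads when the reader's origin is at about y = d - 16 mm in the mount's frame (2 mm play each way); from there it slides 16 mm towards +y until the slot ends meet the screws, its origin then at y = d.
- screws (a point): Midpoint of the two screws if d were 0, at the bar's top (mount frame y -11 mm). The screws stand at x 0, y = d + 49 and d - 71 mm: shank 6 mm thick, bevelled head 13 mm across and 4 mm thick, its underside 7 mm and its top 11 mm above the bar, so that the 5 mm plate under the heads has 2 mm of vertical play.
There are look-alikes about, which are no part of the job. Leave any green or yellow look-alike of the mount alone. Leave any purple look-alike of the reader alone.

How it is judged:
By the outcome, as a careful person would: the job done as asked, in the order asked, and still so for the second after the job is handed in, with the robot touching nothing.
It also fails if it takes over 72 s, if anything falls off the work surface, if the arm or the gripper's body presses on something with over 40 N, if the wrist force passes 120 N, or if a joint passes its speed limit or range.

## Working session

There is one attempt and no reset: what is moved stays moved. The work goes in short steps, Python scripts to look and compute and a shell command to move; the robot and the scene stay as the last step left them, time stands still between calls to the robot, and variables do not carry over. Pictures are saved under pics/ and viewed, at most 10 in all, crops included, and the job is handed in when it is done.

```bash
ls; mkdir -p pics; cat > h.py <<'E'
import numpy as np, cv2
from bench import ctrl, imaging, workorder
def snap(n,fn):
    im=imaging.camera(n)[:,:,::-1].copy(); cv2.imwrite('pics/'+fn,im); return im
def ray(n,uv):
    i=imaging.camera_info(n);K=np.array(i['K']);T=np.array(i['T'])
    d=np.linalg.inv(K)@[uv[0],uv[1],1]; d=T[:3,:3]@(d*[1,-1,-1]); return T[:3,3],d
def onz(n,uv,z):
    o,d=ray(n,uv); return o+d*(z-o[2])/d[2]
def proj(n,p):
    i=imaging.camera_info(n);K=np.array(i['K']);T=np.array(i['T'])
    c=T[:3,:3].T@(np.array(p)-T[:3,3])*[1,-1,-1]; c=K@c; return c[:2]/c[2]
E
python3 - <<'E'
from h import *
a=snap('top','t0.png');b=snap('scene','s0.png')
for n in('top','scene'):print(imaging.camera_info(n))
o=ctrl.get_obs();print(o)
E
```

```text
pics
{'K': array([[521.27995136,   0.        , 274.06435798],
       [  0.        , 521.27995136, 204.82072414],
       [  0.        ,   0.        ,   1.        ]]), 'T': array([[-0.02588388,  0.99264997, -0.11822039,  0.30890475],
       [-0.99948313, -0.02795302, -0.01587764, -0.01183761],
       [-0.01906556,  0.11774831,  0.99286043,  1.6098511 ],
       [ 0.        ,  0.        ,  0.        ,  1.        ]])}
{'K': array([[387.53147147,   0.        , 279.894203  ],
       [  0.        , 387.53147147, 204.3514857 ],
       [  0.        ,   0.        ,   1.        ]]), 'T': array([[ 0.84368672, -0.32427166,  0.42783246,  0.97179813],
       [ 0.53657337,  0.48445543, -0.69093556, -0.75994858],
       [ 0.01678506,  0.81249666,  0.58272415,  0.68889364],
       [ 0.        ,  0.        ,  0.        ,  1.        ]])}
{'time_s': 0.1, 'q': array([-1.54127756e+00,  1.81484398e-01,  1.60787520e+00, -1.71106209e-05,
        1.35380135e+00, -2.06263421e-01]), 'dq': array([-0.00137377, -0.00167739, -0.00294039, -0.0010906 ,  0.00067107,
        0.00094846]), 'joint_efforts': array([ 5.65604660e-04, -4.45873654e+01, -3.52237558e+01, -2.74242011e-04,
        4.10897657e-03,  2.17457762e-05]), 'eef_pos': array([ 0.13434108, -0.55862466,  0.25248014]), 'eef_rot': array([-7.81825005e-04,  9.93058367e-01,  1.17620001e-01,  6.08861648e-05]), 'wrist_force': array([ 0.55051903,  0.65507037, -0.48443952]), 'torque': array([ 0.03766831, -0.02310804,  0.03052643]), 'grasp_force': 0.0, 'opening': 0.9995941174163705}
```

View pics/t0.png

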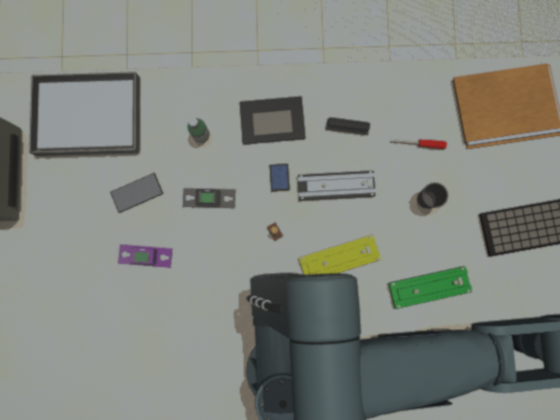

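View pics/s0.png

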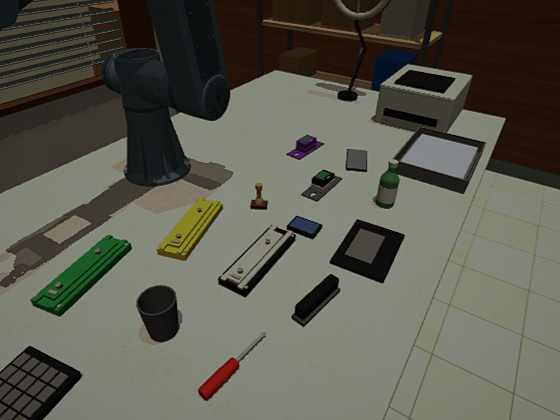

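The top view shows these candidates:
- **Readers:** a dark-plate one at (209,198) and a purple one at (145,256). The dark steel plate fits the description.
- **Mounts:** a black one at (337,185), a yellow one at (340,258) and a green one at (430,287). The black one with the bare metal bar fits.

I'll confirm both in one crop.

```bash
python3 - <<'E'
from h import *
t=cv2.imread('pics/t0.png');s=cv2.imread('pics/s0.png')
R=lambda im,f,w,h:cv2.resize(im,(w,h),interpolation=cv2.INTER_CUBIC)
a=R(t[150:220,170:250],0,400,350)
b=R(t[155:215,290:380],0,400,267)
c=R(s[160:210,290:350],0,400,333)
d=R(s[215:300,210:305],0,400,358)
cv=np.zeros((600,800,3),np.uint8)
cv[:300,:400]=cv2.resize(t[170:230,170:250],(400,300),interpolation=2)
cv[300:567,:400]=b; cv[:240,400:]=cv2.resize(s[162:210,290:370],(400,240),interpolation=2);cv[240:598,400:]=d
cv2.imwrite('pics/c0.png',cv)
E
```

```text
(no output)
```

View pics/c0.png

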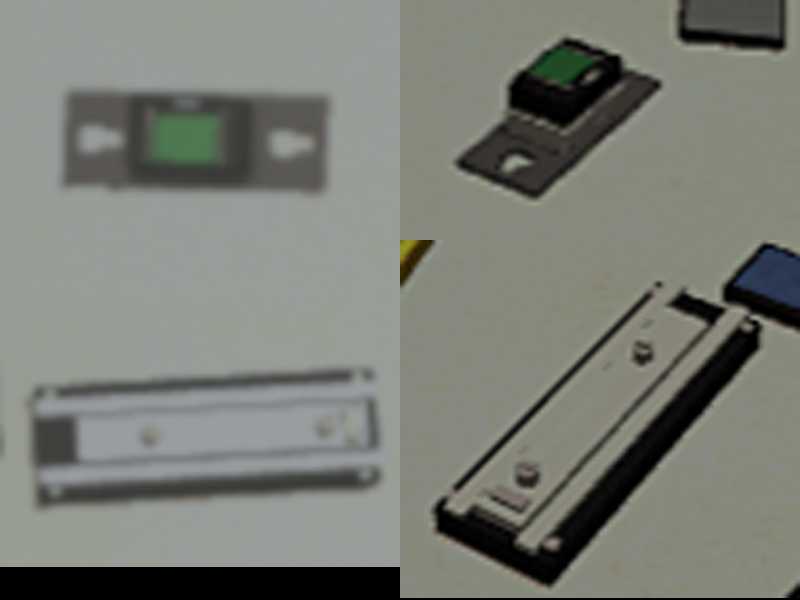

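The crop confirms both. The reader is the dark plate with green glass, and its keyhole slots run to image right (−y). The mount is the black one, with the catch at its right (−y) end and the screws near top pixels (323.5,186) and (363,184). Next I'll measure.

```bash
cat > m.py <<'E'
from h import *
t=cv2.imread('pics/t0.png');s=cv2.imread('pics/s0.png')
# reader plate
x0,y0=178,184;c=t[y0:214,x0:242];g=cv2.cvtColor(c,6);
bg=np.median(g); m=(g<bg*0.72).astype(np.uint8)
k,_=cv2.findContours(m,0,2);k=max(k,key=cv2.contourArea)
r=cv2.minAreaRect(k);bx=cv2.boxPoints(r)+[x0,y0];print('plate',r,bg)
P=np.array([onz('top',p,.005) for p in bx]);print(P.round(4),P.mean(0).round(4))
print('sides',[np.linalg.norm(P[i]-P[i-1]).round(4) for i in range(4)])
# keyholes (bright inside plate hull)
hull=np.zeros_like(m);cv2.fillPoly(hull,[cv2.convexHull(k)],1);hull=cv2.erode(hull,np.ones((3,3)))
h=((g>bg*.72)&(hull>0)).astype(np.uint8)
n,l,st,ce=cv2.connectedComponentsWithStats(h)
for i in range(1,n):
    if st[i,4]>4: print('hole',st[i],onz('top',ce[i]+[x0,y0],.004).round(4))
# green glass
hs=cv2.cvtColor(c,cv2.COLOR_BGR2HSV);gm=((hs[...,0]>45)&(hs[...,0]<85)&(hs[...,1]>90)).astype(np.uint8)
M=cv2.moments(gm,True);print('glass',onz('top',[M['m10']/M['m00']+x0,M['m01']/M['m00']+y0],.045).round(4))
# black housing of mount: outer rect of everything differing from counter
def blob(im,uv,R=5):
    g=cv2.cvtColor(im,6).astype(float);u,v=map(int,uv);w=g[v-R:v+R+1,u-R:u+R+1];b=np.median(w)
    d=np.abs(w-b);d[d<18]=0;yy,xx=np.mgrid[v-R:v+R+1,u-R:u+R+1];return np.array([(d*xx).sum(),(d*yy).sum()])/d.sum()
for a,b in(((323.5,185.5),(267.5,241)),((363,184),(240.2,270.3))):
    ta=blob(t,a,3);sb=blob(s,b,4);o1,d1=ray('top',ta);o2,d2=ray('scene',sb)
    q=np.linalg.lstsq(np.c_[d1,-d2],o2-o1,rcond=None)[0];p1=o1+q[0]*d1;p2=o2+q[1]*d2
    print('screw',ta.round(1),sb.round(1),'tri',((p1+p2)/2).round(4),'gap',np.linalg.norm(p1-p2).round(4),'z41',onz('top',ta,.041).round(4),onz('scene',sb,.041).round(4))
E
python3 m.py
```

```text
plate ((30.5, 13.5), (17.0, 49.0), 90.0) 123.5
[[0.5576 0.2937 0.005 ]
 [0.5532 0.1405 0.005 ]
 [0.4999 0.1414 0.005 ]
 [0.5042 0.294  0.005 ]] [0.5287 0.2174 0.005 ]
sides [np.float64(0.0535), np.float64(0.1533), np.float64(0.0533), np.float64(0.1527)]
hole [27  6  5  2  8] [0.5514 0.2219 0.004 ]
hole [ 22   9  14   9 121] [0.5306 0.2232 0.004 ]
hole [ 7 10 10  8 68] [0.5305 0.2775 0.004 ]
hole [45 11 10  9 74] [0.5237 0.1586 0.004 ]Traceback (most recent call last):
  File "m.py", line 18, in <module>
    M=cv2.moments(gm,True);print('glass',onz('top',[M['m10']/M['m00']+x0,M['m01']/M['m00']+y0],.045).round(4))
                                                    ~~~~~~~~^~~~~~~~~
ZeroDivisionError: float division by zero
```

```bash
python3 - <<'E'
s=open('m.py').read()
s=s.replace("c=t[y0:214,x0:242];g=cv2.cvtColor(c,6);","F=6;c=cv2.resize(t[y0:214,x0:242],None,fx=F,fy=F,interpolation=2);g=cv2.cvtColor(c,6);U=lambda p:(np.array(p)+.5)/F-.5+[x0,y0]")
s=s.replace("bx=cv2.boxPoints(r)+[x0,y0]","bx=U(cv2.boxPoints(r))").replace("ce[i]+[x0,y0]","U(ce[i])").replace("[M['m10']/M['m00']+x0,M['m01']/M['m00']+y0]","U([M['m10']/M['m00'],M['m01']/M['m00']])").replace("st[i,4]>4","st[i,4]>300").replace(">90)",">45)").replace("bg*0.72","bg*0.8").replace("bg*.72","bg*.8")
open('m.py','w').write(s)
E
python3 m.py
```

```text
plate ((186.2327117919922, 85.5040283203125), (306.23040771484375, 111.56964111328125), 0.9877604246139526) 122.0
[[0.5021 0.2973 0.005 ]
 [0.5606 0.296  0.005 ]
 [0.5532 0.1365 0.005 ]
 [0.4949 0.1384 0.005 ]] [0.5277 0.217  0.005 ]
sides [np.float64(0.159), np.float64(0.0584), np.float64(0.1597), np.float64(0.0583)]
hole [ 143   60   68   46 2819] [0.5299 0.2225 0.004 ]
hole [  42   63   60   41 1972] [0.531 0.278 0.004]
hole [ 271   69   62   41 2033] [0.5244 0.1584 0.004 ]
glass [0.5241 0.2173 0.045 ]
screw [322.8 185.9] [267.2 241.7] tri [ 0.5506 -0.1373  0.0318] gap 0.0005 z41 [ 0.5494 -0.1364  0.041 ] [ 0.5564 -0.1461  0.041 ]
screw [362.3 184.3] [239.8 271.2] tri [ 0.5532 -0.2577  0.029 ] gap 0.0011 z41 [ 0.5509 -0.2562  0.041 ] [ 0.5612 -0.2665  0.041 ]
```

```bash
cat >> h.py <<'E'
from scipy.spatial.transform import Rotation as Ro
def rel(p,a=None):
    "shift in tool axes (cm) and roll (deg) to TCP at p with tool-y at world angle a"
    o=ctrl.get_obs();w,x,y,z=o['eef_rot'];R=Ro.from_quat([x,y,z,w]).as_matrix()
    d=R.T@(np.array(p)-o['eef_pos'])*100;c=np.arctan2(R[1,1],R[0,1])
    r=0 if a is None else -np.degrees((a-c+np.pi)%(2*np.pi)-np.pi)
    return d.round(2),round(r,1)
def st():
    o=ctrl.get_obs();w,x,y,z=o['eef_rot'];R=Ro.from_quat([x,y,z,w]).as_matrix()
    return dict(t=round(o['time_s'],2),p=o['eef_pos'].round(4),yaw=round(np.arctan2(R[1,1],R[0,1]),4),tz=R[:,2].round(3),f=o['wrist_force'].round(1),tq=o['torque'].round(2),op=round(o['opening'],3),g=round(o['grasp_force'],1))
E
python3 -c "
from h import *
print(rel([.5277,.217,.2],-.05),st())"
```

```text
(array([ 56.37, -66.22,   5.37]), np.float64(-73.6)) {'t': 0.1, 'p': array([ 0.1343, -0.5586,  0.2525]), 'yaw': np.float64(-1.335), 'tz': array([-0.   ,  0.002, -1.   ]), 'f': array([ 0.6,  0.7, -0.5]), 'tq': array([ 0.04, -0.02,  0.03]), 'op': 1.0, 'g': 0.0}
```

```bash
r='[56.4,-66.2,3,-73.6]'; python3 -m pendant '[[56.4,-66.2,3,-73.6],[56.4,-66.2,3,-73.6],[56.4,-66.2,3,-73.6],[56.4,-66.2,3,-73.6],[56.4,-66.2,3,-73.6],[56.4,-66.2,3,-73.6],[56.4,-66.2,3,-73.6],[56.4,-66.2,3,-73.6],[56.4,-66.2,3,-73.6],[56.4,-66.2,3,-73.6],[56.4,-66.2,3,-73.6],[56.4,-66.2,3,-73.6]]'; python3 -c "
from h import *
print(rel([.5277,.217,.15],-.05),st())"
```

```text
time_s: 1.1
eef_pos: [0.3608, -0.1115, 0.236]
eef_rot: [0.0, 0.724, 0.69, 0.0]
wrist_force: [0.9, -0.5, 0.4]
opening: 0.996
grasp_force: 0.0
(array([33.63, 15.06,  8.6 ]), np.float64(0.1)) {'t': 1.1, 'p': array([ 0.3608, -0.1115,  0.236 ]), 'yaw': np.float64(-0.0487), 'tz': array([ 0.001, -0.   , -1.   ]), 'f': array([ 0.9, -0.5,  0.4]), 'tq': array([-0.01,  0.06,  0.  ]), 'op': 0.996, 'g': 0.0}
```

```bash
python3 -m pendant '[[33.6,15,8,0],[33.6,15,8,0],[33.6,15,8,0],[33.6,15,8,0],[33.6,15,8,0],[33.6,15,8,0],[33.6,15,8,0],[33.6,15,8,0],[33.6,15,8,0],[33.6,15,8,0],[33.6,15,8,0],[33.6,15,8,0]]'; python3 -c "
from h import *
print(rel([.5277,.217,.036],-.05),st());snap('top','t1.png');b=snap('scene','s1.png');cv2.imwrite('pics/c1.png',cv2.resize(b[110:230,240:400],(800,600)))"
```

```text
time_s: 2.1
eef_pos: [0.5266, 0.2144, 0.1553]
eef_rot: [-0.0, 0.724, 0.689, -0.001]
wrist_force: [-0.4, 0.0, 0.7]
opening: 0.999
grasp_force: 0.0
(array([ 0.28,  0.11, 11.93]), np.float64(0.0)) {'t': 2.1, 'p': array([0.5266, 0.2144, 0.1553]), 'yaw': np.float64(-0.0494), 'tz': array([-0.002, -0.001, -1.   ]), 'f': array([-0.4,  0. ,  0.7]), 'tq': array([-0.03,  0.04, -0.02]), 'op': 0.999, 'g': 0.0}
```

View pics/c1.png

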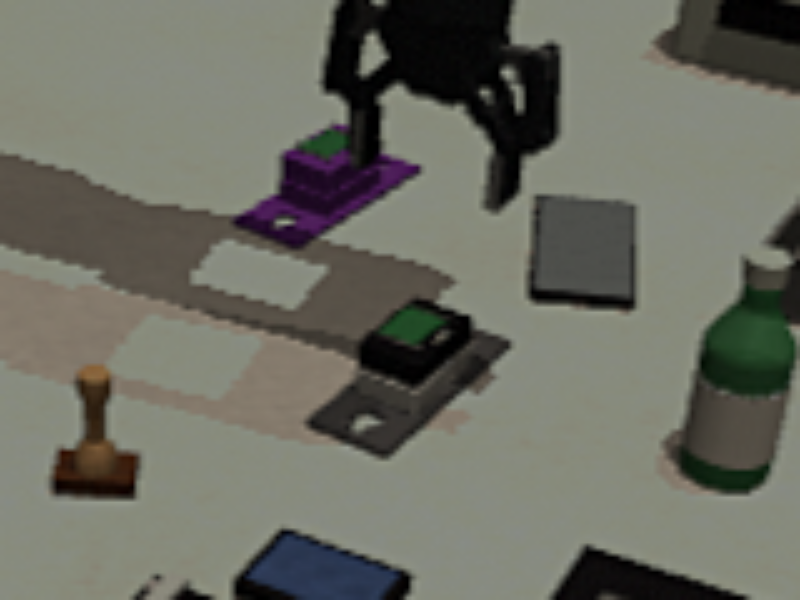

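The crop shows the open gripper about 12 cm above the reader (housing at about (415,340)), with the fingers straddling it along x. I'll lower and grip.

```bash
python3 -m pendant '[[0.2,0.1,3,0],[0.2,0.1,6,0],[0.2,0.1,9,0],[0.2,0.1,11,0],[0.2,0.1,11.9,0],[0.2,0.1,11.9,0],[0.2,0.1,11.9,0]]'; python3 -c "
from h import *
print(st())"; python3 -m pendant '[[0,0,0,0],[0,0,0,0],[0,0,0,0],[0,0,0,0],[0,0,0,0],[0,0,0,0],[0,0,0,0],[0,0,0,0],[0,0,0,0],[0,0,0,0]]' 0;  python3 -c "
from h import *
print(st())"
```

```text
time_s: 2.78
eef_pos: [0.529, 0.2158, 0.0381]
eef_rot: [0.0, 0.725, 0.689, 0.0]
wrist_force: [0.0, 0.2, 0.1]
opening: 1.0
grasp_force: 0.0
{'t': 2.78, 'p': array([0.529 , 0.2158, 0.0381]), 'yaw': np.float64(-0.0516), 'tz': array([ 0.001,  0.   , -1.   ]), 'f': array([0. , 0.2, 0.1]), 'tq': array([ 0.02, -0.01,  0.01]), 'op': 1.0, 'g': 0.0}
time_s: 3.62
eef_pos: [0.5292, 0.2167, 0.0386]
eef_rot: [0.001, 0.725, 0.689, 0.001]
wrist_force: [-1.7, 0.1, 7.3]
opening: 0.526
grasp_force: 63.8
{'t': 3.62, 'p': array([0.5292, 0.2167, 0.0386]), 'yaw': np.float64(-0.0502), 'tz': array([ 0.002,  0.   , -1.   ]), 'f': array([-1.7,  0.1,  7.3]), 'tq': array([-0.06,  0.45, -0.  ]), 'op': 0.526, 'g': 63.8}
```

```bash
python3 -m pendant '[[0,0,-1,0],[0,0,-3,0],[0,0,-6,0],[0,0,-9,0],[0,0,-11,0],[0,0,-11,0],[0,0,-11,0],[0,0,-11,0]]'; python3 -c "
from h import *
print(st());a=snap('top','t2.png');b=snap('scene','s2.png')
cv=np.zeros((600,800,3),np.uint8)
cv[:300]=cv2.resize(a[165:210,285:405],(800,300),interpolation=2)
cv[300:,:400]=cv2.resize(b[215:300,200:313],(400,300),interpolation=2)
cv[300:,400:]=cv2.resize(b[120:210,270:390],(400,300),interpolation=2)
cv2.imwrite('pics/c2.png',cv)"
```

```text
time_s: 4.28
eef_pos: [0.5271, 0.2162, 0.1455]
eef_rot: [-0.001, 0.725, 0.689, -0.001]
wrist_force: [-0.3, 0.1, -4.7]
opening: 0.525
grasp_force: 62.8
{'t': 4.28, 'p': array([0.5271, 0.2162, 0.1455]), 'yaw': np.float64(-0.0504), 'tz': array([-0.003, -0.   , -1.   ]), 'f': array([-0.3,  0.1, -4.7]), 'tq': array([-0.03,  0.06,  0.04]), 'op': 0.525, 'g': 62.8}
```

View pics/c2.png

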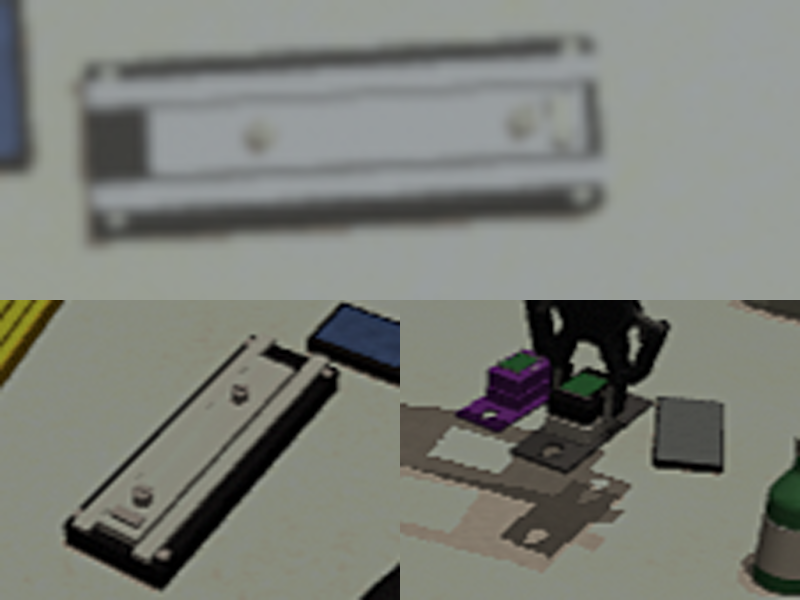

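The crop shows the reader lifted cleanly. The mount's screw heads are at top pixels (323.4,184.8) and (362.7,182.9), and in the scene view at (267.4,241.4) and (240.0,269.7). The catch lies to the right of the −y screw.

```bash
python3 - <<'E'
from h import *
f=lambda u,v:(285+(u+.5)/6.667-.5,165+(v+.5)/6.667-.5)
for k,z in (((259,135),.041),((521,122),.041),((150,104),.03),((585,80),.03),((95,185),.03),((600,157),.03),((105,72),.03),((572,45),.03),((118,219),.03),((582,194),.03),((148,140),.03),((552,124),.034),((572,122),.034)):
    print(k,z,onz('top',f(*k),z).round(4))
for p,s in (((259,135),(267.2,241.3)),((521,122),(239.8,269.5))):
    o1,d1=ray('top',f(*p));o2,d2=ray('scene',s)
    q=np.linalg.lstsq(np.c_[d1,-d2],o2-o1,rcond=None)[0];p1=o1+q[0]*d1;p2=o2+q[1]*d2
    print('tri',p1.round(4),p2.round(4))
# compare: reader held, green glass centre (z known from TCP)
t=cv2.imread('pics/t2.png');
print(proj('top',ctrl.get_obs()['eef_pos']))
E
```

```text
(259, 135) 0.041 [ 0.5527 -0.1383  0.041 ]
(521, 122) 0.041 [ 0.5552 -0.2576  0.041 ]
(150, 104) 0.03 [ 0.5702 -0.0897  0.03  ]
(585, 80) 0.03 [ 0.5756 -0.2895  0.03  ]
(95, 185) 0.03 [ 0.5334 -0.0633  0.03  ]
(600, 157) 0.03 [ 0.5397 -0.2947  0.03  ]
(105, 72) 0.03 [ 0.5858 -0.0695  0.03  ]
(572, 45) 0.03 [ 0.5921 -0.2844  0.03  ]
(118, 219) 0.03 [ 0.5173 -0.0733  0.03  ]
(582, 194) 0.03 [ 0.5228 -0.2856  0.03  ]
(148, 140) 0.03 [ 0.5535 -0.0883  0.03  ]
(552, 124) 0.034 [ 0.555  -0.2728  0.034 ]
(572, 122) 0.034 [ 0.5556 -0.282   0.034 ]
tri [ 0.5535 -0.1388  0.0358] [ 0.552  -0.1399  0.0356]
tri [ 0.5559 -0.2583  0.0367] [ 0.5552 -0.2589  0.0367]
[201.88075224 191.6829222 ]
```

```bash
python3 -c "
from h import *
print(rel([.5547,-.203,.125],.027))"
```

```text
(array([-41.71,   4.91,   1.99]), np.float64(-4.4))
```

```bash
python3 -m pendant '[[-2,0.2,0,0],[-5,0.6,0,0],[-9,1,0,-1],[-13,1.5,0,-2],[-17,2,0,-3],[-21,2.5,0,-4.4],[-25,3,0,-4.4],[-29,3.5,0,-4.4],[-33,4,0,-4.4],[-37,4.4,0,-4.4],[-40,4.7,0,-4.4],[-41.7,4.9,0,-4.4]]';python3 -m pendant '[[0,0,0.5,0],[0,0,1,0],[0,0,1.5,0],[0,0,2,0],[0,0,2,0],[0,0,2,0],[0,0,2,0]]'; python3 -c "
from h import *
print(st());a=snap('top','t3.png');b=snap('scene','s3.png')
print(rel([.5547,-.203,.100],.027))
cv=np.zeros((600,800,3),np.uint8)
cv[:300]=cv2.resize(a[165:210,285:405],(800,300),interpolation=2)
cv[300:,:400]=cv2.resize(b[195:285,200:320],(400,300),interpolation=2)
cv[300:,400:]=cv2.resize(a[100:310,210:490],(400,300),interpolation=3)
cv2.imwrite('pics/c3.png',cv)"
```

```text
time_s: 5.38
eef_pos: [0.5553, -0.2061, 0.1453]
eef_rot: [-0.001, 0.699, 0.715, -0.001]
wrist_force: [0.2, -0.2, -3.8]
opening: 0.528
grasp_force: 62.7
time_s: 5.97
eef_pos: [0.5566, -0.2017, 0.1271]
eef_rot: [0.0, 0.697, 0.717, 0.0]
wrist_force: [-0.0, -0.8, -3.8]
opening: 0.529
grasp_force: 62.7
{'t': 5.97, 'p': array([ 0.5566, -0.2017,  0.1271]), 'yaw': np.float64(0.0276), 'tz': array([ 0.,  0., -1.]), 'f': array([-0. , -0.8, -3.8]), 'tq': array([ 0.  ,  0.03, -0.03]), 'op': 0.529, 'g': 62.7}
(array([-0.07, -0.2 ,  2.75]), np.float64(0.0))
```

View pics/c3.png

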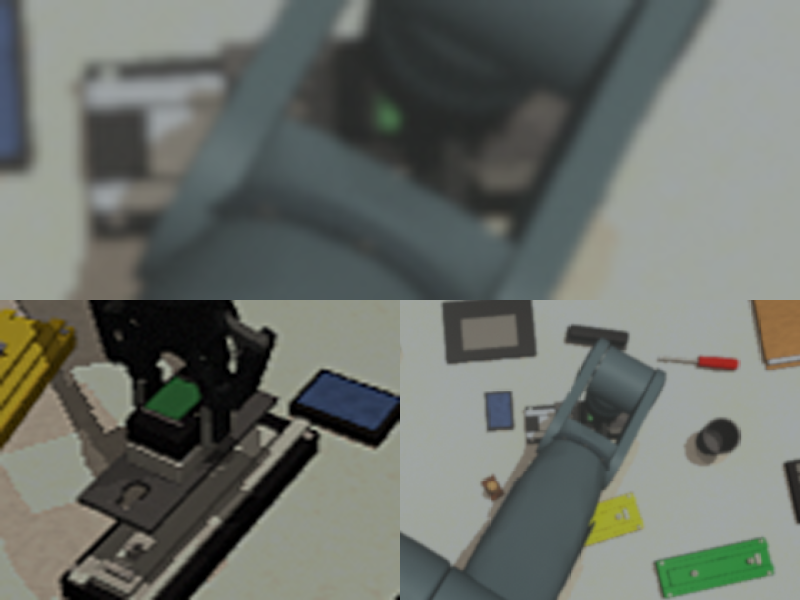

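The top view is now blocked by the arm. The scene crop shows the −y keyhole mouth at crop (135,490), hovering behind and above the −y screw. I'll go lower and compare predicted against seen positions in the scene view.

```bash
python3 -m pendant '[[0,-0.1,1,0],[-0.1,-0.2,2,0],[-0.1,-0.2,2.8,0],[-0.1,-0.2,3.2,0],[-0.1,-0.2,3.2,0],[-0.1,-0.2,3.2,0],[-0.1,-0.2,3.2,0]]' >/dev/null; python3 -c "
from h import *
s=st();print(s);b=snap('scene','s4.png')
F=6;x0,y0=205,205
a=cv2.resize(b[y0:y0+100,x0:x0+130],None,fx=F,fy=F,interpolation=2)
p=s['p'];c,sn=np.cos(s['yaw']),np.sin(s['yaw'])
def w(x,y,z):return [p[0]+c*x-sn*y,p[1]+sn*x+c*y,p[2]-.0386+z]
def dr(q,col):
    u=proj('scene',q);k=((u+.5-[x0,y0])*F).astype(int);cv2.drawMarker(a,tuple(int(v) for v in k),col,0,10,1);print(u.round(1),np.array(q).round(4))
for q in ((-.03,-.082,.005),(.03,-.082,.005),(-.03,.082,.005),(.03,.082,.005),(-.0085,-.0635,.005),(.0085,-.0635,.005),(0,-.074,.005)):dr(w(*q),(0,0,255))
for q in ((.5527,-.1383,.041),(.5552,-.2576,.041)):dr(q,(255,0,0))
print(onz('scene',(239.8,269.5),.041),onz('scene',(267.2,241.3),.041))
cv2.imwrite('pics/c4.png',a)"
```

```text
{'t': 6.65, 'p': array([ 0.5546, -0.2038,  0.0952]), 'yaw': np.float64(0.0262), 'tz': array([ 0., -0., -1.]), 'f': array([-0.1, -0.7, -3.7]), 'tq': array([-0.02, -0.04,  0.01]), 'op': 0.529, 'g': 62.7}
[222. 264.] [ 0.5268 -0.2866  0.0616]
[243.5 274.2] [ 0.5867 -0.285   0.0616]
[261.4 225.8] [ 0.5225 -0.1226  0.0616]
[281.4 233.8] [ 0.5824 -0.121   0.0616]
[234.4 262.7] [ 0.5478 -0.2675  0.0616]
[240.5 265.5] [ 0.5648 -0.2671  0.0616]
[234.7 266.9] [ 0.5565 -0.2778  0.0616]
[267.8 239.5] [ 0.5527 -0.1383  0.041 ]
[240.1 267.9] [ 0.5552 -0.2576  0.041 ]
[ 0.55792398 -0.26217591  0.041     ] [ 0.55550083 -0.1449726   0.041     ]
```

View pics/c4.png

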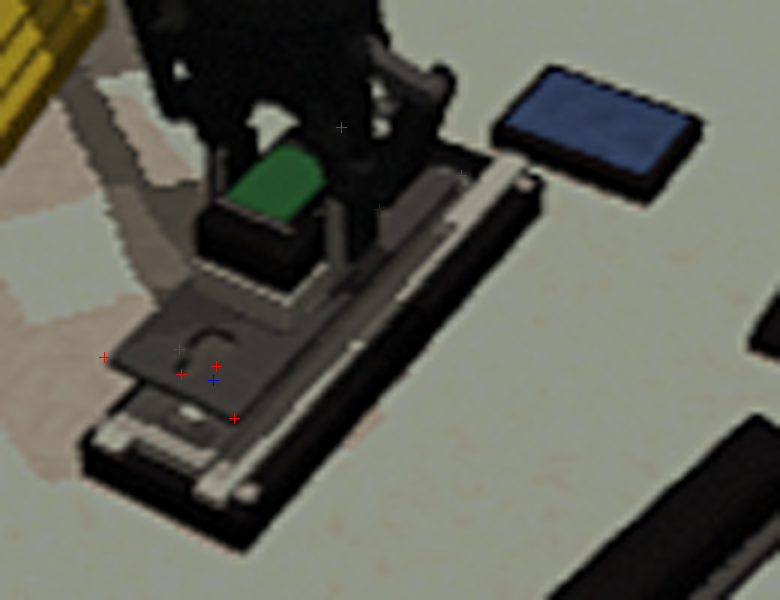

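The predicted red marks sit within about 1 px of the plate corners (seen at (110,360) and (240,420)), so the reader is in the hand as expected. Next I'll lower by feel.

```bash
python3 -m pendant '[[0,0,0.4,0],[0,0,0.8,0],[0,0,1.1,0],[0,0,1.3,0],[0,0,1.3,0],[0,0,1.3,0]]'>/dev/null; python3 -c "
from h import *
print(st(),rel([.5547,-.203,.08],.027))";  python3 -m pendant '[[0,0,0.1,0],[0,0,0.2,0],[0,0,0.2,0],[0,0,0.3,0],[0,0,0.3,0]]'; python3 -c "
from h import *
print(st(),rel([.5547,-.203,.08],.027))"
```

```text
{'t': 7.2, 'p': array([ 0.5542, -0.2035,  0.0818]), 'yaw': np.float64(0.0263), 'tz': array([-0.,  0., -1.]), 'f': array([-0.2, -0.7, -4.9]), 'tq': array([ 0.01,  0.04, -0.03]), 'op': 0.531, 'g': 62.7} (array([0.05, 0.05, 0.18]), np.float64(-0.0))
time_s: 7.62
eef_pos: [0.5543, -0.2035, 0.0789]
eef_rot: [-0.0, 0.698, 0.716, -0.0]
wrist_force: [-0.2, 0.4, -4.0]
opening: 0.526
grasp_force: 62.7
{'t': 7.62, 'p': array([ 0.5543, -0.2035,  0.0789]), 'yaw': np.float64(0.0263), 'tz': array([-0.,  0., -1.]), 'f': array([-0.2,  0.4, -4. ]), 'tq': array([-0.01, -0.04, -0.05]), 'op': 0.526, 'g': 62.7} (array([ 0.05,  0.04, -0.11]), np.float64(-0.0))
```

```bash
python3 -m pendant '[[0,0,0.1,0],[0,0,0.2,0],[0,0,0.2,0],[0,0,0.2,0]]'; python3 -m pendant '[[0,0,0.1,0],[0,0,0.2,0],[0,0,0.2,0],[0,0,0.2,0]]'
```

```text
time_s: 7.95
eef_pos: [0.5543, -0.2035, 0.0769]
eef_rot: [-0.0, 0.698, 0.716, -0.0]
wrist_force: [-1.2, -0.2, -4.1]
opening: 0.527
grasp_force: 62.7
time_s: 8.28
eef_pos: [0.5543, -0.2035, 0.0749]
eef_rot: [-0.0, 0.698, 0.716, -0.0]
wrist_force: [0.6, 0.2, -3.8]
opening: 0.525
grasp_force: 62.7
```

```bash
for i in 1; do python3 -m pendant '[[0,0,0.1,0],[0,0,0.2,0],[0,0,0.2,0],[0,0,0.2,0]]'; python3 -m pendant '[[0,0,0.1,0],[0,0,0.2,0],[0,0,0.2,0],[0,0,0.2,0]]'; done; python3 -m pendant '[[0,0,0.1,0],[0,0,0.1,0],[0,0,0.1,0]]';python3 -c "
from h import *
print(st())"
```

```text
time_s: 8.62
eef_pos: [0.5543, -0.2035, 0.0729]
eef_rot: [-0.0, 0.698, 0.716, -0.0]
wrist_force: [0.1, 0.3, -3.1]
opening: 0.528
grasp_force: 62.7
time_s: 8.95
eef_pos: [0.5545, -0.2036, 0.0712]
eef_rot: [0.0, 0.698, 0.716, 0.0]
wrist_force: [-0.0, -0.1, -2.7]
opening: 0.524
grasp_force: 62.6
time_s: 9.2
eef_pos: [0.5545, -0.2036, 0.0701]
eef_rot: [0.0, 0.698, 0.716, 0.0]
wrist_force: [-0.3, 0.0, -3.1]
opening: 0.527
grasp_force: 62.7
{'t': 9.2, 'p': array([ 0.5545, -0.2036,  0.0701]), 'yaw': np.float64(0.0264), 'tz': array([ 0., -0., -1.]), 'f': array([-0.3,  0. , -3.1]), 'tq': array([-0.1 , -0.06,  0.01]), 'op': 0.527, 'g': 62.7}
```

The catch's roughly 1.2 N shows at the right height, and the plate has passed over the heads freely. I'll continue to the bar.

```bash
python3 -m pendant '[[0,0,0.1,0],[0,0,0.1,0],[0,0,0.1,0]]'; python3 -m pendant '[[0,0,0.05,0],[0,0,0.05,0],[0,0,0.05,0]]';python3 -c "
from h import *
print(st())"
```

```text
time_s: 9.45
eef_pos: [0.5544, -0.2036, 0.0691]
eef_rot: [0.0, 0.698, 0.716, 0.0]
wrist_force: [0.8, -0.9, -2.5]
opening: 0.523
grasp_force: 62.7
time_s: 9.7
eef_pos: [0.5545, -0.2037, 0.0687]
eef_rot: [0.0, 0.698, 0.716, 0.0]
wrist_force: [0.3, -0.6, -1.8]
opening: 0.527
grasp_force: 62.9
{'t': 9.7, 'p': array([ 0.5545, -0.2037,  0.0687]), 'yaw': np.float64(0.0264), 'tz': array([ 0., -0., -1.]), 'f': array([ 0.3, -0.6, -1.8]), 'tq': array([-0.1 , -0.06, -0.01]), 'op': 0.527, 'g': 62.9}
```

```bash
python3 -m pendant '[[0.1,0,0,0],[0.2,0,0,0],[0.3,0,0,0],[0.4,0,0,0],[0.4,0,0,0],[0.4,0,0,0]]'; python3 -m pendant '[[0.1,0,0,0],[0.2,0,0,0],[0.3,0,0,0],[0.4,0,0,0],[0.4,0,0,0],[0.4,0,0,0]]';python3 -c "
from h import *
print(st())"
```

```text
time_s: 10.2
eef_pos: [0.5544, -0.1994, 0.0686]
eef_rot: [0.0, 0.698, 0.716, 0.0]
wrist_force: [0.2, 0.3, -0.3]
opening: 0.525
grasp_force: 62.9
time_s: 10.7
eef_pos: [0.5542, -0.1954, 0.0686]
eef_rot: [-0.0, 0.698, 0.716, 0.0]
wrist_force: [0.3, -0.7, 0.1]
opening: 0.527
grasp_force: 62.9
{'t': 10.7, 'p': array([ 0.5542, -0.1954,  0.0686]), 'yaw': np.float64(0.0264), 'tz': array([ 0.,  0., -1.]), 'f': array([ 0.3, -0.7,  0.1]), 'tq': array([-0.07, -0.09,  0.01]), 'op': 0.527, 'g': 62.9}
```

```bash
python3 -m pendant '[[0.1,0,0,0],[0.2,0,0,0],[0.3,0,0,0],[0.4,0,0,0],[0.4,0,0,0]]'; python3 -m pendant '[[0.1,0,0,0],[0.2,0,0,0],[0.25,0,0,0],[0.25,0,0,0]]';python3 -c "
from h import *
print(st())"
```

```text
time_s: 11.12
eef_pos: [0.5541, -0.1914, 0.0686]
eef_rot: [0.0, 0.698, 0.716, 0.0]
wrist_force: [0.4, -1.4, 0.8]
opening: 0.525
grasp_force: 63.0
time_s: 11.45
eef_pos: [0.554, -0.189, 0.0686]
eef_rot: [-0.0, 0.698, 0.716, 0.0]
wrist_force: [-0.5, -1.2, 0.4]
opening: 0.525
grasp_force: 63.2
{'t': 11.45, 'p': array([ 0.554 , -0.189 ,  0.0686]), 'yaw': np.float64(0.0264), 'tz': array([ 0.,  0., -1.]), 'f': array([-0.5, -1.2,  0.4]), 'tq': array([-0.17, -0.08, -0.03]), 'op': 0.525, 'g': 63.2}
```

```bash
for i in 1 ; do python3 -m pendant '[[0.1,0,0,0],[0.1,0,0,0],[0.1,0,0,0]]'|sed -n 2,4p; python3 -m pendant '[[0.1,0,0,0],[0.1,0,0,0],[0.1,0,0,0]]'|sed -n 2,4p; done;python3 -c "
from h import *
print(st())"
```

```text
eef_pos: [0.554, -0.1887, 0.0686]
eef_rot: [0.0, 0.698, 0.716, -0.0]
wrist_force: [0.2, -4.7, -1.0]
eef_pos: [0.554, -0.1885, 0.0686]
eef_rot: [0.001, 0.698, 0.716, -0.001]
wrist_force: [-0.3, -8.6, -2.2]
{'t': 11.95, 'p': array([ 0.554 , -0.1885,  0.0686]), 'yaw': np.float64(0.0262), 'tz': array([ 0.   , -0.002, -1.   ]), 'f': array([-0.3, -8.6, -2.2]), 'tq': array([-1.19,  0.09,  0.08]), 'op': 0.523, 'g': 62.7}
```

A stop was met at y = −0.1888 after 14.8 mm of travel, with 8.6 N, and fz dropped at the same time, as if the catch let go. I'll look at the catch.

```bash
python3 -c "
from h import *
b=snap('scene','s5.png')
cv=np.zeros((600,800,3),np.uint8)
cv[:,:500]=cv2.resize(b[235:307,205:265],(500,600),interpolation=2)
s2=cv2.imread('pics/s2.png');cv[:300,500:]=cv2.resize(s2[255:295,215:255],(300,300),interpolation=2)
a=snap('top','t5.png');cv[300:,500:]=cv2.resize(a[165:210,340:385],(300,300),interpolation=2)
cv2.imwrite('pics/c5.png',cv)
for y in(-.0925,-.0835):
  for x in(-.011,.011):
    m=np.array([.5546,-.187]);th=.027;q=m+[np.cos(th)*x-np.sin(th)*y,np.sin(th)*x+np.cos(th)*y];print(((proj('scene',[*q,.034])+.5-[205,235])*8.33).round())"
```

```text
[223. 331.]
[287. 362.]
[242. 311.]
[306. 341.]
```

View pics/c5.png

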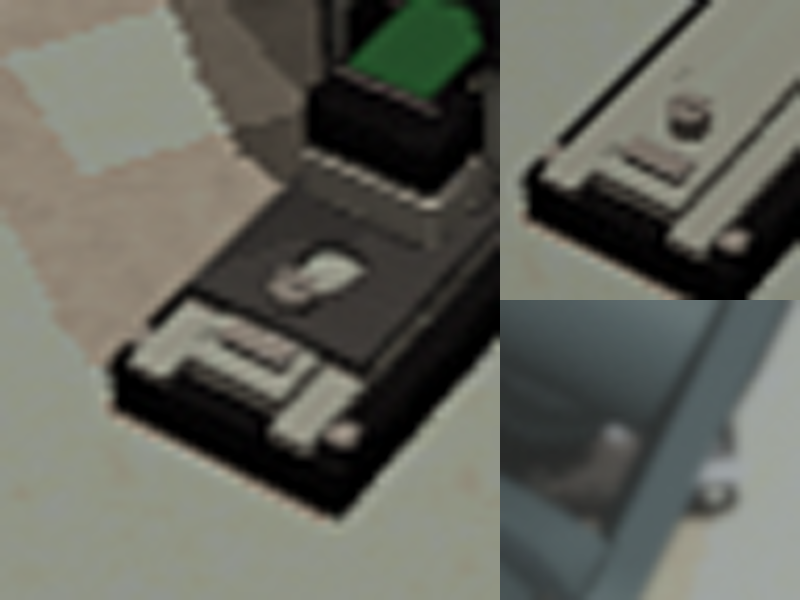

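The crop shows the plate slid home. The −y screw head is at the slot end (290,280). The whole catch block stands up clear behind the plate end at (260,340), with the same upright face as in the earlier picture (top-right inset). I'll ease off the push, let go and retreat.

```bash
python3 -m pendant '[[-0.1,0,0,0],[-0.2,0,0,0],[-0.2,0,0,0]]';  python3 -m pendant '[[0,0,0,0],[0,0,0,0],[0,0,0,0],[0,0,0,0],[0,0,0,0],[0,0,0,0],[0,0,0,0],[0,0,0,0],[0,0,0,0],[0,0,0,0]]' 1;python3 -c "
from h import *
print(st())"
```

```text
time_s: 12.3
eef_pos: [0.554, -0.1888, 0.0686]
eef_rot: [-0.0, 0.698, 0.716, 0.0]
wrist_force: [0.2, -1.1, 1.0]
opening: 0.531
grasp_force: 63.1
time_s: 13.13
eef_pos: [0.554, -0.1891, 0.0686]
eef_rot: [-0.0, 0.698, 0.716, 0.0]
wrist_force: [-0.5, -0.1, 0.0]
opening: 1.001
grasp_force: 0.0
{'t': 13.13, 'p': array([ 0.554 , -0.1891,  0.0686]), 'yaw': np.float64(0.0264), 'tz': array([-0.,  0., -1.]), 'f': array([-0.5, -0.1,  0. ]), 'tq': array([ 0.  ,  0.04, -0.04]), 'op': 1.001, 'g': 0.0}
```

Now I'll lift straight up, then swing back towards the robot so both cameras see the result.

```bash
python3 -m pendant '[[0,0,-1,0],[0,0,-3,0],[0,0,-6,0],[0,0,-9,0],[0,0,-12,0],[0,0,-15,0],[0,0,-17,0],[0,0,-17,0]]'|grep force; python3 -m pendant '[[3,0,0,0],[7,0,0,0],[11,0,0,0],[15,0,0,0],[19,0,0,0],[23,0,0,0],[27,0,0,0],[30,0,0,0],[30,0,0,0],[30,0,0,0]]'; python3 -c "
from h import *
b=snap('scene','s6.png');a=snap('top','t6.png')
cv=np.zeros((600,800,3),np.uint8)
cv[:,:400]=cv2.resize(b[225:300,210:260],(400,600),interpolation=2)
cv[:300,400:]=cv2.resize(a[150:225,290:390],(400,300),interpolation=2)
cv[300:,400:]=cv2.resize(a,(400,300),interpolation=3)
cv2.imwrite('pics/c6.png',cv);print(st())"
```

```text
wrist_force: [0.8, -1.0, 1.5]
grasp_force: 0.0
time_s: 14.63
eef_pos: [0.5455, 0.1124, 0.2384]
eef_rot: [-0.0, 0.696, 0.718, -0.0]
wrist_force: [-0.4, -0.9, -1.1]
opening: 0.999
grasp_force: 0.0
{'t': 14.73, 'p': array([0.546 , 0.1103, 0.2384]), 'yaw': np.float64(0.0265), 'tz': array([-0., -0., -1.]), 'f': array([-0.8, -0.2, -1. ]), 'tq': array([ 0.01,  0.  , -0.03]), 'op': 0.998, 'g': 0.0}
```

View pics/c6.png

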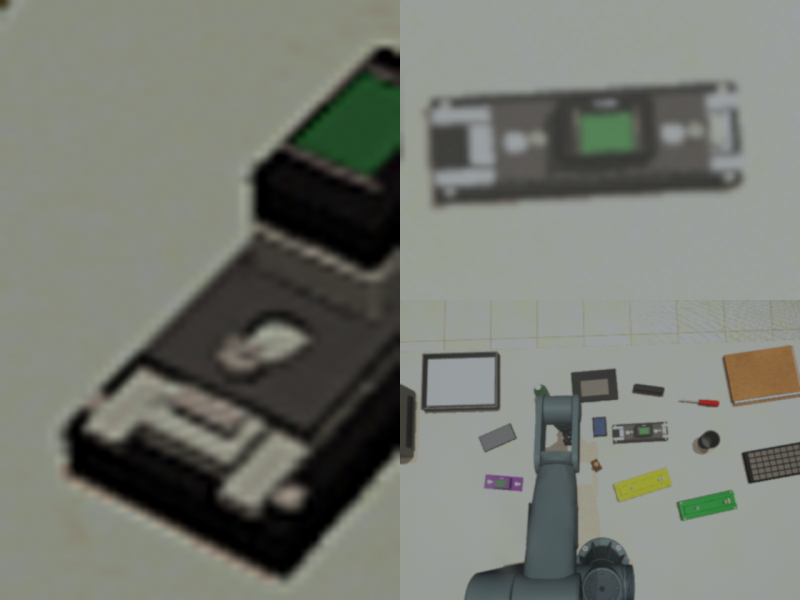

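The reader sits aligned on the mount, with the screw heads at the slot ends (top crop (538,137) and (695,130)). The catch is up and fully visible behind the plate at scene crop (210,410), and the bystanders in view are where they were. I'll hand in.

```bash
python3 -c "
from h import *
print(workorder.hand_in())"
```

```text
the job is handed in; nothing more can be done
None
```

The reader is locked on the black desk mount, facing the same way as the mount, with the catch seen up behind the plate; the most force I read while on the mount was about 9 N, the gripper is clear, and the job was handed in at about 15 s.

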